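# Nest the two beaker sets on their mats

## Task

Tidy up the beakers by colour and size: stand the largest blue one in the middle of the white tile, nest the middle-sized blue one in it and the smallest in that, and in the same way stand the larger orange beaker in the middle of the round cork coaster with the smaller orange one nested in it. All must stand upright and right down in place, and the egg timer, the salt shaker and the food tin stay where they are.

Things in the scene. Friction and masses are not known exactly. Their poses are not given: they have to be found in the camera images.
- blue_large: dark blue conical beaker, the largest of its set, open at the top, upright. 70 mm tall, outer diameter 66 mm at the rim, 48 mm at the foot, walls 2.5 mm; inner floor 22 mm above the underside, 49 mm across, so a beaker nested in it has its rim 22 mm higher: grip across the outside, tips at most 20 mm below the rim. 55 to 115 g. Origin: centre of the underside, z up its axis, yaw of no account
- blue_medium: mid-blue conical beaker, the middle-sized of its set, open at the top, upright. 70 mm tall, outer diameter 55 mm at the rim, 38 mm at the foot, walls 2.5 mm; inner floor 22 mm above the underside, 38 mm across, so a beaker nested in it has its rim 22 mm higher: grip across the outside, tips at most 20 mm below the rim. 55 to 115 g. Origin: centre of the underside, z up its axis, yaw of no account
- blue_small: light blue conical beaker, the smallest of its set, open at the top, upright. 70 mm tall, outer diameter 44 mm at the rim, 30 mm at the foot, walls 2.5 mm; inner floor 22 mm above the underside, 29 mm across, so a beaker nested in it has its rim 22 mm higher: grip across the outside, tips at most 20 mm below the rim. 55 to 115 g. Origin: centre of the underside, z up its axis, yaw of no account
- orange_large: deep orange conical beaker, the larger of its set, open at the top, upright. 70 mm tall, outer diameter 66 mm at the rim, 48 mm at the foot, walls 2.5 mm; inner floor 22 mm above the underside, 49 mm across, so a beaker nested in it has its rim 22 mm higher: grip across the outside, tips at most 20 mm below the rim. 55 to 115 g. Origin: centre of the underside, z up its axis, yaw of no account
- orange_medium: light orange conical beaker, the smaller of its set, open at the top, upright. 70 mm tall, outer diameter 55 mm at the rim, 38 mm at the foot, walls 2.5 mm; inner floor 22 mm above the underside, 38 mm across, so a beaker nested in it has its rim 22 mm higher: grip across the outside, tips at most 20 mm below the rim. 55 to 115 g. Origin: centre of the underside, z up its axis, yaw of no account
- white_tile: white square ceramic tile, 96 x 96 mm and 5 mm thick, fixed flat on the worktop. Origin: centre of the underside, z up. (Behind the work a wall shelf hangs 0.50 m above the worktop, from x = 0.63 m back, left of y = 0: keep the wrist clear of it)
- cork_coaster: round brown cork coaster, 96 mm in diameter and 5 mm thick, fixed flat on the worktop. Origin: centre of the underside, z up. (Behind the work a wall shelf hangs 0.50 m above the worktop, from x = 0.63 m back, left of y = 0: keep the wrist clear of it)
- timer: bystander, loose: cream domed egg timer, 66 mm in diameter, 65 mm tall. Origin: centre of the underside
- salt: bystander, loose: clear and grey salt shaker, 44 mm in diameter, 90 mm tall. Origin: centre of the underside
- food_tin: bystander, loose: closed round food tin with a printed paper label, 75 mm in diameter, 58 mm tall. Origin: centre of the underside
Mind the look-alikes: they are no part of the job. Leave any green look-alike of the blue_small alone.

How it is judged:
At the end, for the whole second after the job is handed in: Largest blue on the tile, larger orange on the coaster, within 15 mm of centre; each smaller beaker on the inner floor of the next larger of its colour, within 10 mm of its axis and 3 mm of seated height; all upright within 0.12 rad, released, at rest (horizontal distance between blue_large and white_tile below 0.015 m and z of blue_large in the frame of white_tile between 0.002 and 0.008 m and horizontal distance between blue_medium and blue_large below 0.01 m and z of blue_medium in the frame of blue_large between 0.019 and 0.025 m and horizontal distance between blue_small and blue_medium below 0.01 m and z of blue_small in the frame of blue_medium between 0.019 and 0.025 m and horizontal distance between orange_large and cork_coaster below 0.015 m and z of orange_large in the frame of cork_coaster between 0.002 and 0.008 m and horizontal distance between orange_medium and orange_large below 0.01 m and z of orange_medium in the frame of orange_large between 0.019 and 0.025 m and angle between each of blue_large, blue_medium, blue_small, orange_large, orange_medium's own z axis and vertical below 0.12 rad and linear speed of each of blue_large, blue_medium, blue_small, orange_large, orange_medium below 0.02 m/s and angular speed of each of blue_large, blue_medium, blue_small, orange_large, orange_medium below 0.3 rad/s); the robot touches nothing.
It fails at once if the egg timer is shifted by more than 20 mm or tipped (distance of timer from where it was at the start of the episode above 0.02 m or angle between timer's own z axis and vertical above 0.35 rad).
It fails at once if the salt shaker is shifted by more than 20 mm or tipped (distance of salt from where it was at the start of the episode above 0.02 m or angle between salt's own z axis and vertical above 0.35 rad).
It fails at once if the food tin is shifted by more than 20 mm or tipped (distance of food_tin from where it was at the start of the episode above 0.02 m or angle between food_tin's own z axis and vertical above 0.35 rad).
It also fails if it takes over 120 s, if anything falls off the work surface, if the arm or the gripper's body presses on something with over 40 N, if the wrist force passes 120 N, or if a joint passes its speed limit or range.

## Robot

A 7-joint arm with a two-finger parallel gripper is mounted at the origin on a cart in front of the work surface, level with it; the furniture and walls round the work are solid. World frame = base frame: x ahead of the robot, y to its left, z up, the work surface at z = 0. Lengths are in m, angles in rad, forces in N, time in s.
With the tool pointing down it reaches from about 0.425 to 0.825 m from the base axis. Payload 3.6 kg.
Tool frame: the origin (TCP) lies at the very end of the fingers, on their centre line; the grasp point (between the pads) lies r.grasp_offset behind it (r.grasp_offset is the distance from the TCP to the grasp point, in m); z points along the fingers, y is the line along which they close (so a half turn about z gives the same grasp; the last joint's range is limited). The gripper opens to 93 mm and grips with 3 to 60 N. Pads are 15 mm wide; open, the fingers measure 128 mm over their backs; the gripper's body (75 mm by 188 mm) begins 65 mm behind the grasp point.
Start: joints at [-1.151, 0.615, -0.013, 1.423, 0.008, 1.103, -0.04], TCP at [0.28, 0.586, 0.219] pointing down, gripper open.
Joint ranges: [-3.12, 3.12], [-0.3, 2.06], [-1.34, 1.32], [0.26, 2.42], [-1.36, 4.5], [0.01, 1.98], [-2.84, 2.84]. Speed limits (rad/s): [2.79, 2.79, 3.14, 3.14, 3.14, 3.14, 3.14].

## Interface

Orientations are given as a unit quaternion [w, x, y, z].
In Python, from cell import status, eyes, r gives the robot as it stands.
- The arm moves only by the shell command python3 -m inch 'ROWS' [OPENING] [FORCE]. ROWS is JSON, a list of rows, each a list of 6 numbers: the shift along the tool's x, y, z in mm, then the turn, a rotation vector about the tool's x, y, z in degrees. A call has 1 to 20 rows; each row is the pose to reach, as a shift and turn from the pose commanded when the call began, along the tool's axes at that moment; what a row does not reach only later rows make up. A row lasts 1/10 s, in which the tool goes at most 50 mm and 8.59 degrees, less where a joint would pass 70% of its speed; a pose out of reach is approached as far as the arm can. A call with a gripper value outside its range is refused whole. OPENING is the finger opening in mm, from 0 to 93, set as the call begins (- or left out, the last holds). The fingers move at their own pace and stop on an object; FORCE is the grip in N (left out, the last holds). Time passes only in rows, so rows that repeat a pose let the fingers close. It gives the time, the measured TCP pose, the force, the opening and the grip force at its end, in the units of the state.
- status.get_state(): the state, without advancing time (a new reading comes with each control period).
- eyes.grab_frame(name): name is "scene" or "top" or "wrist"; returns the picture (384x512x3 uint8, red, green, blue); there is no depth.
- eyes.get_calibration(name): a dict with "vfov" (degrees; the focal length in pixels is half the picture's height over the tangent of half this angle, whatever the lens; pixels are square), "cx", "cy" (the principal point, pixels), "R" (3x3) and "t" (3): a world point X has camera coordinates R X + t; the wrist camera has in their place "hand_eye" (4x4, takes a point from camera to tool coordinates, whose origin is the TCP and whose axes are the flange's). Camera axes: x right, y down, z forward; pixel columns grow to the right and rows downward; lengths in m; the calibration is good to about 2 mm. A picture is of the moment at which its call begins: read the wrist's pose just before it. get_calibration takes no time and is no camera call.
- r.close_job(): hands the job in; it is judged then, once.
The state is a dict: "clock": time; "joint_pos": joint angles; "qvel": joint speeds; "tau": joint torques, N m; "position": TCP position; "ee_rot": TCP orientation; "force": force on the tool from outside, world axes, zero at the start; "wrist_torque": the same for the moment, N m; "opening": finger opening in m; "grip_force": force on a finger pad.
Only numpy, scipy, OpenCV 4.12 (cv2) and the standard library are available. Lean on these libraries where they do the work, as an engineer would, in place of code of your own. Each camera call takes 0.05 s, during which the arm holds its last target. There are 200 camera calls.

## Working session

There is one attempt and no reset: what is moved stays moved. The work goes in short steps, Python scripts to look and compute and a shell command to move; the robot and the scene stay as the last step left them, time stands still between calls to the robot, and variables do not carry over. Pictures are saved under pics/ and viewed, at most 14 in all, crops included, and the job is handed in when it is done.

```bash
ls; mkdir -p pics
python3 - <<'E'
from cell import status, eyes, r
import cv2,numpy as np
for n in ("scene","top","wrist"):
    cv2.imwrite(f"pics/{n}0.png",cv2.cvtColor(eyes.grab_frame(n),cv2.COLOR_RGB2BGR))
    c=eyes.get_calibration(n);print(n,{k:np.round(v,4).tolist() for k,v in c.items() if not isinstance(v,str)})
s=status.get_state();print(s["position"],s["ee_rot"],s["clock"],s["opening"],r.grasp_offset)
a=cv2.imread("pics/scene0.png");b=cv2.imread("pics/top0.png");
E
```

```text
pics
scene {'vfov': 44.6279, 'cx': 259.2519, 'cy': 195.0895, 'R': [[0.2967, -0.9547, -0.0212], [-0.521, -0.1432, -0.8414], [0.8003, 0.2607, -0.5399]], 't': [-0.1403, 0.2733, 1.1189]}
top {'vfov': 57.3838, 'cx': 257.9063, 'cy': 186.9029, 'R': [[0.0185, -0.9997, 0.0128], [-0.9832, -0.0206, -0.1815], [0.1817, -0.0092, -0.9833]], 't': [-0.0277, 0.449, 0.892]}
wrist {'vfov': 62.1434, 'cx': 257.1869, 'cy': 194.5868, 'hand_eye': [[-0.0003, -0.9529, -0.3033, 0.0848], [1.0, -0.0005, 0.0005, -0.0007], [-0.0006, -0.3033, 0.9529, -0.1659], [0.0, 0.0, 0.0, 1.0]]}
[0.27997229 0.58594915 0.21776069] [-2.13665179e-04  2.20992873e-01  9.75274929e-01 -9.57979692e-04] 0.15 0.09302892721020761 0.0188
```

View pics/top0.png

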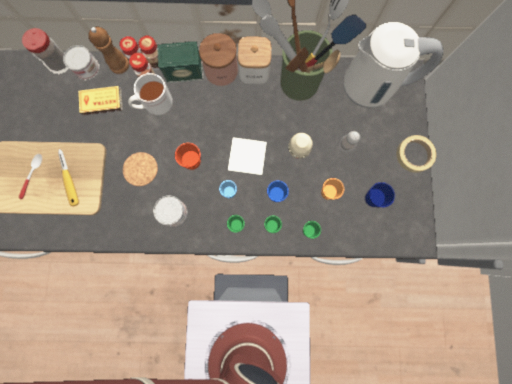

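View pics/scene0.png

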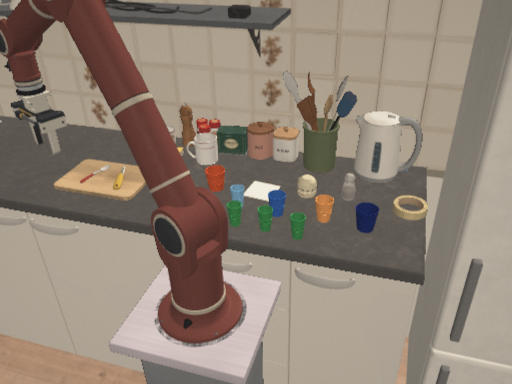

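The top view shows these, with (column, row) pixels:
- Blue beakers: dark blue (380,195), mid-blue (278,191), light blue (228,189).
- Orange beakers: deep orange/red (188,155), light orange (333,189).
- Targets: tile (247,156), coaster (140,169).
- Bystanders: timer (301,146), salt (350,140), tin (170,211).
- Green look-alikes, to be left alone: (236,224), (273,224), (312,229).

The scene view agrees. Each blue and orange shade occurs once. Next I'll measure the positions and make one enlarged crop.

```bash
cat > h.py <<'E'
from cell import status, eyes, r
import cv2, numpy as np
from scipy.optimize import least_squares
from scipy.spatial.transform import Rotation as Rn
def pose():
    s=status.get_state(); q=np.array(s["ee_rot"]); T=np.eye(4)
    T[:3,:3]=Rn.from_quat(q[[1,2,3,0]]).as_matrix(); T[:3,3]=s["position"]; return T
def cam(name):
    """image, f, c, camera-to-world rotation, camera centre"""
    T=pose(); im=eyes.grab_frame(name); c=eyes.get_calibration(name)
    if "R" in c: R=np.array(c["R"]).T; C=-R@np.array(c["t"])
    else: M=T@np.array(c["hand_eye"]); R,C=M[:3,:3],M[:3,3]
    return im, 192/np.tan(np.radians(c["vfov"]/2)), np.array([c["cx"],c["cy"]]), R, C
def cast(px,k,z):
    _,f,c,R,C=k; p=(np.atleast_2d(px)-c)/f
    d=np.c_[p,np.ones(len(p))]@R.T
    return C[:2]+d[:,:2]*((z-C[2])/d[:,2:])
HUE={"blue":(95,130),"orange":(3,22),"red":(0,10)}
def contour(im,lo,hi,near,win=None):
    hsv=cv2.cvtColor(im,cv2.COLOR_RGB2HSV); m=cv2.inRange(hsv,lo,hi)
    cs,_=cv2.findContours(m,cv2.RETR_EXTERNAL,cv2.CHAIN_APPROX_NONE)
    cs=[c for c in cs if cv2.contourArea(c)>30]
    return min(cs,key=lambda c:np.hypot(*(c[:,0].mean(0)-near)))[:,0].astype(float)
def circ(px,k,z,rad):
    """circle of known radius at height z: fit to the outline, the side away from the camera weighing only"""
    P=cast(px,k,z); c0=P.mean(0); u=c0-k[4][:2]; u/=np.linalg.norm(u)
    for _ in range(8):
        Q=P[(P-c0)@u>-0.1*rad]
        c0=least_squares(lambda c:np.hypot(*(Q-c).T)-rad,c0,loss="soft_l1",f_scale=.001).x
    return c0, np.sqrt(np.mean((np.hypot(*(Q-c0).T)-rad)**2))
E
python3 - <<'E'
from h import *
k=cam("top");im=k[0];hsv=cv2.cvtColor(im,cv2.COLOR_RGB2HSV)
print("cam",k[4].round(3))
for n,p in dict(bl=(380,195),bm=(278,191),bs=(228,189),ol=(188,155),om=(333,189),tile=(247,156),cork=(140,169),timer=(301,146),salt=(350,140),tin=(170,211),g1=(236,224),g2=(273,224),g3=(312,229)).items():
    print(n,hsv[p[1],p[0]],hsv[p[1]+4,p[0]],hsv[p[1]-6,p[0]])
J=dict(bl=((100,120,40),(130,255,255),(380,195),.07,.033),bm=((100,120,40),(130,255,255),(278,191),.07,.0275),bs=((90,80,60),(118,255,255),(228,189),.07,.022),
ol=((0,150,80),(12,255,255),(188,155),.07,.033),om=((8,120,100),(22,255,255),(333,189),.07,.0275),cork=((5,80,120),(20,200,255),(140,169),.005,.048),
tin=((0,0,170),(180,60,255),(170,211),.058,.0375),g1=((50,100,30),(85,255,255),(236,224),.07,.022),g2=((50,100,30),(85,255,255),(273,224),.07,.022),g3=((50,100,30),(85,255,255),(312,229),.07,.022))
for n,(lo,hi,p,z,rad) in J.items():
    c=contour(im,lo,hi,p);x,y,w,h=cv2.boundingRect(c.astype(np.float32));q,e=circ(c,k,z,rad);print(n,(x,y,w,h),q.round(4),round(e,4),"reach",np.hypot(*q).round(3))
c=contour(im,(0,0,200),(180,40,255),(247,156));t=cast(c,k,.005).astype(np.float32);(a,b,an)=cv2.minAreaRect(t);M=cv2.moments(t.reshape(-1,1,2));print("tile",a,b,an,M['m10']/M['m00'],M['m01']/M['m00'])
print("timer",cast((301,147),k,.03),"salt",cast((348,143),k,.045))
cv2.imwrite("pics/crop1.png",cv2.cvtColor(cv2.resize(im[125:245,110:410],None,fx=2.6,fy=2.6,interpolation=cv2.INTER_CUBIC),cv2.COLOR_RGB2BGR))
E
```

```text
cam [ 0.28  -0.01   0.959]
bl [114 179 134] [114 180 136] [114 164  84]
bm [109 170 224] [109 171 224] [109 166 121]
bs [ 97  77 244] [ 97  76 244] [102 100 143]
ol [  7 178 241] [  7 180 241] [  7 186 141]
om [ 21 127 247] [ 21 129 247] [ 14 151 160]
tile [ 20   3 247] [ 15   2 247] [ 20   3 247]
cork [ 16 103 233] [ 17 100 238] [ 15 106 229]
timer [ 24  30 241] [ 21  52 186] [ 24  27 244]
salt [ 23  14 142] [ 14  25 114] [ 19  17 205]
tin [ 23   9 234] [ 23  10 233] [ 23   9 234]
g1 [ 65 134 189] [ 65 134 188] [ 67 134 103]
g2 [ 65 133 188] [ 65 134 187] [ 66 126  99]
g3 [ 66 133 186] [ 65 134 185] [ 66 137  99]
bl (366, 183, 28, 24) [ 0.4294 -0.3349] 0.0014 reach 0.545
bm (267, 181, 21, 21) [ 0.4335 -0.068 ] 0.001 reach 0.439
bs (220, 180, 17, 18) [0.4368 0.0586] 0.0012 reach 0.441
ol (175, 143, 25, 26) [0.5245 0.1671] 0.0011 reach 0.551
om (322, 178, 22, 21) [ 0.4442 -0.2113] 0.0006 reach 0.492
cork (123, 152, 35, 34) [0.5008 0.3094] 0.0008 reach 0.589
tin (153, 195, 34, 30) [0.3799 0.2101] 0.0013 reach 0.434
g1 (227, 215, 17, 17) [0.3466 0.0361] 0.0015 reach 0.349
g2 (265, 216, 16, 17) [ 0.3477 -0.0555] 0.0012 reach 0.352
g3 (303, 221, 17, 17) [ 0.3377 -0.1539] 0.0011 reach 0.371
tile (0.545248806476593, 0.013446226716041565) (0.09731661528348923, 0.09739615023136139) 83.21941375732422 0.5451867333741297 0.013444477132496897
timer [[ 0.56576905 -0.13556304]] salt [[ 0.57533826 -0.26167417]]
```

View pics/crop1.png

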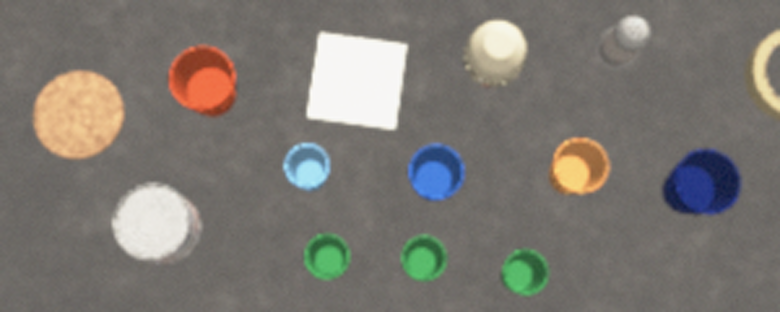

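The crop confirms it. There are three blue shades, one deep orange beaker at crop (203,80) and one light orange at (580,165). The three greens at the bottom stay untouched. First I'll hover over the large orange beaker with the fingers along world y.

```bash
python3 -m inch '[[-40,-27,0,0,0,-3],[-80,-54,0,0,0,-6],[-120,-81,0,0,0,-9],[-160,-109,0,0,0,-12],[-200,-136,0,0,0,-15],[-240,-163,0,0,0,-18],[-280,-190,0,0,0,-21],[-320,-217,0,0,0,-24],[-360,-245,0,0,0,-25.5],[-401,-273,0,0,0,-25.5],[-401,-273,0,0,0,-25.5],[-401,-273,0,0,0,-25.5],[-401,-273,0,0,0,-25.5]]' 93 20
cat >> h.py <<'E'
J=dict(bl=((100,120,40),(130,255,255),.033),bm=((100,120,40),(130,255,255),.0275),bs=((90,60,60),(118,255,255),.022),
ol=((0,150,80),(12,255,255),.033),om=((8,110,100),(24,255,255),.0275))
def wrist(n,exp,z=.07):
    k=cam("wrist"); _,f,c,R,C=k; T=pose()
    p=(np.array([*exp,z])-C)@R; px=p[:2]/p[2]*f+c
    ct=contour(k[0],*J[n][:2],px); q,e=circ(ct,k,z,J[n][2])
    print(n,"px",px.round(),"n",len(ct),"pos",q.round(4),"rms",round(e,4),"tool",((np.array([*q,0])-T[:3,3])@T[:3,:3])[:2].round(4)*1000,"TCP",T[:3,3].round(4),"x",T[:3,0].round(3))
    return k,q
def save(k,f): cv2.imwrite(f,cv2.cvtColor(k[0],cv2.COLOR_RGB2BGR))
E
python3 - <<'E'
from h import *
k,q=wrist("ol",(.5245,.167)); save(k,"pics/w1.png")
E
```

```text
clock: 1.5
position: [0.5235, 0.169, 0.2185]
ee_rot: [-0.0, -0.001, 1.0, 0.001]
force: [0.3, 0.0, -0.3]
opening: 0.0928
grip_force: 0.0
ol px [256. 182.] n 178 pos [0.527  0.1683] rms 0.0003 tool [-3.8 -1.3] TCP [0.5233 0.1694 0.2186] x [-1.    -0.003  0.001]
```

View pics/w1.png

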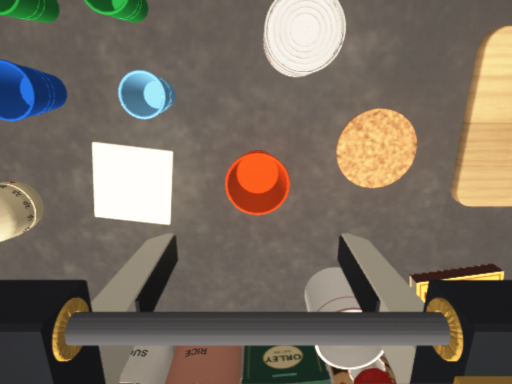

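The wrist view shows the red-orange beaker at (258,182), coaster (377,147), tile (133,183), tin (305,35) and light blue (146,94). I'll measure the tile and coaster from this view too.

```bash
cat >> h.py <<'E'
def targets(k):
    c=contour(k[0],(5,70,120),(22,200,255),(377,147)); print("cork",len(c),circ(c,k,.005,.048))
    c=contour(k[0],(0,0,200),(180,40,255),(133,183)); print("tile",cv2.minAreaRect(cast(c,k,.005).astype(np.float32)))
E
python3 - <<'E'
from h import *
k,q=wrist("ol",(.527,.168)); targets(k)
E
```

```text
ol px [256. 184.] n 180 pos [0.5269 0.1683] rms 0.0003 tool [-3.7 -1.3] TCP [0.5234 0.1694 0.2186] x [-1.    -0.003  0.001]
cork 230 (array([0.50228051, 0.31104449]), np.float64(0.0003614432315919064))
tile ((0.5462275743484497, 0.014007922261953354), (0.09626081585884094, 0.09622212499380112), 83.25982666015625)
```

```bash
python3 -m inch '[[-4,-1,40,0,0,0],[-4,-1,80,0,0,0],[-4,-1,115,0,0,0],[-4,-1,145,0,0,0],[-4,-1,160,0,0,0],[-4,-1,166,0,0,0],[-4,-1,166,0,0,0],[-4,-1,166,0,0,0]]' 93 15
```

```text
clock: 2.4
position: [0.5289, 0.1672, 0.0536]
ee_rot: [0.001, -0.0, 1.0, 0.0]
force: [0.4, 0.3, 0.5]
opening: 0.0929
grip_force: 0.0
```

```bash
python3 -m inch '[[1,0,1,0,0,0],[2,1,1,0,0,0],[2,1,1,0,0,0]]' 93 15; python3 -m inch '[[0,0,0,0,0,0],[0,0,0,0,0,0],[0,0,0,0,0,0],[0,0,0,0,0,0],[0,0,0,0,0,0],[0,0,0,0,0,0],[0,0,0,0,0,0],[0,0,0,0,0,0]]' 50 15
```

```text
clock: 2.7
position: [0.5264, 0.1676, 0.0523]
ee_rot: [0.0, 0.0, 1.0, 0.0]
force: [0.5, 0.3, 0.2]
opening: 0.0929
grip_force: 0.0
clock: 3.5
position: [0.5264, 0.1674, 0.0517]
ee_rot: [0.0, 0.0, 1.0, 0.0]
force: [-0.5, 1.2, -0.3]
opening: 0.064
grip_force: 14.9
```

```bash
python3 -m inch '[[0,0,-10,0,0,0],[0,0,-25,0,0,0],[0,0,-40,0,0,0],[2,15,-45,0,0,0],[6,35,-45,0,0,0],[10,60,-45,0,0,0],[14,85,-45,0,0,0],[18,110,-45,0,0,0],[22,130,-45,0,0,0],[24,141,-45,0,0,0],[24,143,-45,0,0,0],[24,143,-45,0,0,0],[24,143,-35,0,0,0],[24,143,-25,0,0,0],[24,143,-17,0,0,0],[24,143,-12,0,0,0]]' 50 15;  python3 -m inch '[[0,0,2,0,0,0],[0,0,4,0,0,0],[0,0,6,0,0,0],[0,0,7,0,0,0],[0,0,7,0,0,0],[0,0,7,0,0,0]]' 50 15
```

```text
clock: 5.1
position: [0.502, 0.3092, 0.0622]
ee_rot: [-0.001, 0.001, 1.0, -0.001]
force: [0.9, 0.2, -0.8]
opening: 0.0642
grip_force: 14.9
clock: 5.7
position: [0.5025, 0.3103, 0.0568]
ee_rot: [0.0, 0.0, 1.0, 0.0]
force: [-0.2, -0.2, -0.5]
opening: 0.0644
grip_force: 14.9
```

```bash
python3 -m inch '[[0,0,0,0,0,0],[0,0,0,0,0,0],[0,0,0,0,0,0],[0,0,0,0,0,0],[0,0,0,0,0,0],[0,0,-15,0,0,0],[0,0,-40,0,0,0],[0,0,-80,0,0,0],[0,0,-120,0,0,0],[0,0,-160,0,0,0],[0,0,-160,0,0,0],[0,0,-160,0,0,0]]' 93 15
python3 - <<'E'
from h import *
k,q=wrist("ol",(.5025,.311),.075); save(k,"pics/w2.png")
E
```

```text
clock: 6.9
position: [0.5027, 0.3104, 0.2175]
ee_rot: [0.001, 0.0, 1.0, 0.0]
force: [-0.6, -0.1, -0.3]
opening: 0.093
grip_force: 0.0
ol px [258. 182.] n 185 pos [0.5029 0.311 ] rms 0.0003 tool [-1.3  1.4] TCP [0.5019 0.3099 0.216 ] x [-1.     0.001  0.001]
```

View pics/w2.png

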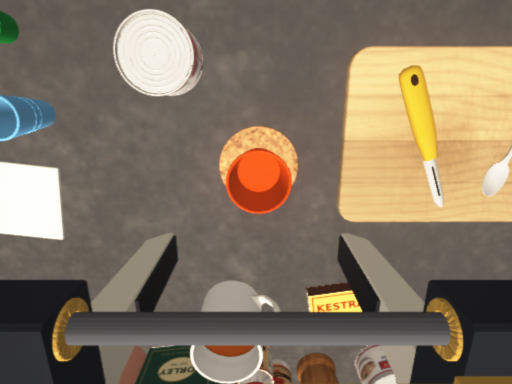

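The large orange beaker stands on the coaster: rim at (258,182), about 1 mm off centre. Next is the light orange one.

```bash
python3 -m inch '[[5,-30,0,0,0,0],[10,-75,0,0,0,0],[15,-120,0,0,0,0],[20,-165,0,0,0,0],[25,-210,0,0,0,0],[30,-255,0,0,0,0],[35,-300,0,0,0,0],[40,-345,0,0,0,0],[45,-390,0,0,0,0],[50,-435,0,0,0,0],[55,-480,0,0,0,0],[57,-510,0,0,0,0],[57,-521,0,0,0,0],[57,-521,0,0,0,0],[57,-521,0,0,0,0],[57,-521,0,0,0,0]]' 93 15
python3 - <<'E'
from h import *
for i in range(3): k,q=wrist("om",(.446,-.21))
print(status.get_state()["joint_pos"])
E
```

```text
clock: 8.55
position: [0.4455, -0.2081, 0.2163]
ee_rot: [-0.0, -0.002, 1.0, 0.001]
force: [0.2, -0.0, -0.0]
opening: 0.0931
grip_force: 0.0
om px [256. 182.] n 152 pos [ 0.4462 -0.2127] rms 0.0003 tool [-0.8 -4.6] TCP [ 0.4455 -0.2084  0.2165] x [-1.    -0.003  0.   ]
om px [256. 182.] n 153 pos [ 0.4463 -0.2127] rms 0.0003 tool [-0.8 -4.2] TCP [ 0.4455 -0.2087  0.2166] x [-1.    -0.003  0.   ]
om px [256. 182.] n 152 pos [ 0.4463 -0.2128] rms 0.0003 tool [-0.8 -3.8] TCP [ 0.4455 -0.2091  0.2167] x [-1.    -0.002 -0.   ]
[ 0.36895365  0.37394441  0.03579846  1.87220821 -0.01740563  0.89593796
  1.98609221]
```

```bash
python3 -m inch '[[-1,-2,40,0,0,0],[-1,-2,80,0,0,0],[-1,-2,115,0,0,0],[-1,-2,145,0,0,0],[-1,-2,157,0,0,0],[-1,-2,164,0,0,0],[-1,-2,164,0,0,0],[-1,-2,164,0,0,0]]' 80 15
```

```text
clock: 9.5
position: [0.4471, -0.213, 0.0538]
ee_rot: [0.001, 0.0, 1.0, -0.001]
force: [1.1, -0.5, 0.2]
opening: 0.0799
grip_force: 0.0
```

```bash
python3 -m inch '[[0,0,1,0,0,0],[1,0,2,0,0,0],[1,0,2,0,0,0],[1,0,2,0,0,0],[1,0,2,0,0,0],[1,0,2,0,0,0],[1,0,2,0,0,0],[1,0,2,0,0,0]]' 40 15;  python3 -m inch '[[0,0,-15,0,0,0],[0,0,-40,0,0,0],[0,0,-70,0,0,0],[0,0,-100,0,0,0],[0,0,-115,0,0,0],[0,0,-115,0,0,0]]' 40 15
python3 - <<'E'
from h import *
k,q=wrist("om",(.446,-.2128),.185)
E
```

```text
clock: 10.3
position: [0.4453, -0.2126, 0.0509]
ee_rot: [0.0, 0.0, 1.0, -0.0]
force: [-1.0, 0.2, 3.5]
opening: 0.0536
grip_force: 15.0
clock: 10.9
position: [0.4462, -0.2134, 0.1673]
ee_rot: [0.002, 0.0, 1.0, -0.001]
force: [0.7, 0.8, -0.5]
opening: 0.0534
grip_force: 15.0
om px [259. 263.] n 307 pos [ 0.4482 -0.214 ] rms 0.0002 tool [-2.9 -1. ] TCP [ 0.4452 -0.2129  0.1659] x [-1.     0.001 -0.001]
```

```bash
python3 -m inch '[[-1,10,0,0,0,0],[-3,30,0,0,0,0],[-6,60,0,0,0,0],[-10,95,0,0,0,0],[-14,130,0,0,0,0],[-18,165,0,0,0,0],[-22,200,0,0,0,0],[-26,235,0,0,0,0],[-30,270,0,0,0,0],[-34,305,0,0,0,0],[-38,340,0,0,0,0],[-42,375,0,0,0,0],[-46,410,0,0,0,0],[-50,445,0,0,0,0],[-53,475,0,0,0,0],[-55,500,0,0,0,0],[-56,515,0,0,0,0],[-56,524,0,0,0,0],[-56,524,0,0,0,0],[-56,524,0,0,0,0]]' 40 15; python3 -m inch '[[0,0,0,0,0,0],[0,0,0,0,0,0],[0,0,0,0,0,0]]'
python3 - <<'E'
from h import *
T=pose();k=cam("wrist");save(k,"pics/w3.png");print(T[:3,3],status.get_state()["position"])
E
```

```text
clock: 12.95
position: [0.5014, 0.3096, 0.1652]
ee_rot: [-0.0, 0.001, 1.0, -0.001]
force: [0.5, -0.7, -0.5]
opening: 0.0534
grip_force: 15.0
clock: 13.25
position: [0.5017, 0.3104, 0.1658]
ee_rot: [0.0, 0.001, 1.0, -0.0]
force: [-0.5, -0.1, -1.0]
opening: 0.0535
grip_force: 15.0
[0.50172753 0.31043654 0.16584604] [0.50161273 0.31064298 0.16579993]
```

View pics/w3.png

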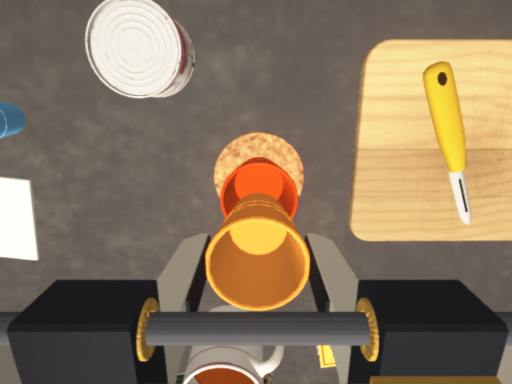

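The light orange beaker hangs upright at (257,260), in line above the large one at (259,190). Lowering it.

```bash
python3 -m inch '[[0,0,15,0,0,0],[0,0,30,0,0,0],[0,0,43,0,0,0],[0,0,54,0,0,0],[0,0,64,0,0,0],[0,0,72,0,0,0],[0,0,78,0,0,0],[0,0,82,0,0,0],[0,0,84,0,0,0],[0,0,84,0,0,0]]' 40 15; python3 -m inch '[[0,0,1,0,0,0],[0,0,2,0,0,0],[0,0,3,0,0,0],[0,0,3,0,0,0]]'
```

```text
clock: 14.3
position: [0.5015, 0.3113, 0.0816]
ee_rot: [0.0, 0.0, 1.0, -0.0]
force: [-1.6, 0.1, -1.3]
opening: 0.0537
grip_force: 15.0
clock: 14.7
position: [0.5014, 0.3112, 0.0786]
ee_rot: [-0.0, 0.0, 1.0, -0.0]
force: [-0.1, -0.4, -1.1]
opening: 0.0535
grip_force: 15.0
```

```bash
python3 -m inch '[[0,0,0,0,0,0],[0,0,0,0,0,0],[0,0,0,0,0,0],[0,0,0,0,0,0],[0,0,0,0,0,0],[0,0,-15,0,0,0],[0,0,-40,0,0,0],[0,0,-80,0,0,0],[0,0,-120,0,0,0],[0,0,-140,0,0,0],[0,0,-140,0,0,0],[0,0,-140,0,0,0]]' 93 15
python3 - <<'E'
from h import *
k,q=wrist("om",(.5025,.311),.097); save(k,"pics/w4.png")
E
```

```text
clock: 15.9
position: [0.5011, 0.3111, 0.2183]
ee_rot: [-0.0, 0.0, 1.0, -0.0]
force: [0.8, 1.4, -0.2]
opening: 0.0931
grip_force: 0.0
om px [258. 190.] n 241 pos [0.5026 0.311 ] rms 0.0009 tool [-2.5  0.7] TCP [0.5006 0.3107 0.2173] x [-1.     0.001  0.002]
```

View pics/w4.png

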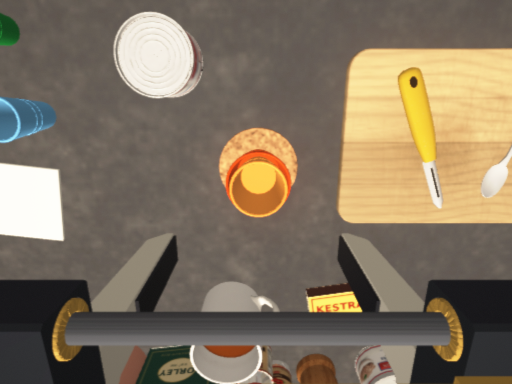

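The orange pair is nested and concentric at (258,187). On to the large blue beaker.

```bash
python3 -m inch '[[3,-25,0,0,0,0],[7,-65,0,0,0,0],[12,-110,0,0,0,0],[17,-155,0,0,0,0],[22,-200,0,0,0,0],[27,-245,0,0,0,0],[32,-290,0,0,0,0],[37,-335,0,0,0,0],[42,-380,0,0,0,0],[47,-425,0,0,0,0],[52,-470,0,0,0,0],[57,-515,0,0,0,0],[62,-560,0,0,0,0],[66,-605,0,0,0,0],[69,-635,0,0,0,0],[69,-647,0,0,0,0],[69,-647,0,0,0,0],[69,-647,0,0,0,0],[69,-647,0,0,0,0],[69,-647,0,0,0,0]]' 93 15
python3 - <<'E'
from h import *
for i in range(2): k,q=wrist("bl",(.4315,-.336))
E
```

```text
clock: 17.95
position: [0.4327, -0.3337, 0.2187]
ee_rot: [0.0, -0.001, 1.0, 0.001]
force: [0.9, 0.3, -0.3]
opening: 0.0929
grip_force: 0.0
bl px [255. 179.] n 176 pos [ 0.4317 -0.3388] rms 0.0005 tool [ 1.  -4.8] TCP [ 0.4326 -0.3341  0.2188] x [-1.    -0.002 -0.   ]
bl px [256. 179.] n 177 pos [ 0.4317 -0.3388] rms 0.0005 tool [ 0.9 -4.3] TCP [ 0.4325 -0.3345  0.2188] x [-1.    -0.001 -0.   ]
```

```bash
python3 -m inch '[[1,-3,40,0,0,0],[1,-3,80,0,0,0],[1,-3,115,0,0,0],[1,-3,145,0,0,0],[1,-3,157,0,0,0],[1,-3,164,0,0,0],[1,-3,166,0,0,0],[1,-3,166,0,0,0],[1,-3,166,0,0,0]]' 93 15; python3 -m inch '[[0,0,0,0,0,0],[0,0,0,0,0,0],[0,0,0,0,0,0],[0,0,0,0,0,0],[0,0,0,0,0,0],[0,0,0,0,0,0],[0,0,0,0,0,0],[0,0,0,0,0,0]]' 50 15
```

```text
clock: 18.95
position: [0.4318, -0.3393, 0.0539]
ee_rot: [0.001, 0.0, 1.0, -0.001]
force: [-0.1, -0.5, 0.0]
opening: 0.0929
grip_force: 0.0
clock: 19.75
position: [0.4311, -0.3387, 0.0528]
ee_rot: [0.0, 0.0, 1.0, -0.0]
force: [0.4, 0.2, 1.6]
opening: 0.0651
grip_force: 15.0
```

```bash
python3 -m inch '[[0,0,-15,0,0,0],[0,0,-40,0,0,0],[0,0,-70,0,0,0],[-2,6,-85,0,0,0],[-8,24,-85,0,0,0],[-18,54,-85,0,0,0],[-29,90,-85,0,0,0],[-41,126,-85,0,0,0],[-53,162,-85,0,0,0],[-65,198,-85,0,0,0],[-77,234,-85,0,0,0],[-88,270,-85,0,0,0],[-99,303,-85,0,0,0],[-108,330,-85,0,0,0],[-113,346,-85,0,0,0],[-115,353,-85,0,0,0],[-115,353,-85,0,0,0],[-115,353,-85,0,0,0],[-115,353,-85,0,0,0],[-115,353,-85,0,0,0]]' 50 15; python3 -m inch '[[0,0,15,0,0,0],[0,0,30,0,0,0],[0,0,43,0,0,0],[0,0,54,0,0,0],[0,0,64,0,0,0],[0,0,70,0,0,0],[0,0,74,0,0,0],[0,0,76,0,0,0],[0,0,76,0,0,0]]'
```

```text
clock: 21.75
position: [0.546, 0.0126, 0.1377]
ee_rot: [-0.0, 0.002, 1.0, -0.0]
force: [-0.3, 0.1, 0.0]
opening: 0.0649
grip_force: 15.0
clock: 22.65
position: [0.5463, 0.0142, 0.0616]
ee_rot: [0.0, 0.0, 1.0, -0.0]
force: [0.3, 0.3, -0.4]
opening: 0.0647
grip_force: 15.0
```

```bash
python3 -m inch '[[0,0,1,0,0,0],[0,0,2,0,0,0],[0,0,3,0,0,0],[0,0,4,0,0,0],[0,0,4,0,0,0]]';python3 -m inch '[[0,0,0,0,0,0],[0,0,0,0,0,0],[0,0,0,0,0,0],[0,0,0,0,0,0],[0,0,0,0,0,0],[0,0,-15,0,0,0],[0,0,-40,0,0,0],[0,0,-80,0,0,0],[0,0,-120,0,0,0],[0,0,-160,0,0,0],[0,0,-160,0,0,0],[0,0,-160,0,0,0]]' 93 15
python3 - <<'E'
from h import *
k,q=wrist("bl",(.546,.014),.075); save(k,"pics/w5.png")
E
```

```text
clock: 23.15
position: [0.5465, 0.0143, 0.0578]
ee_rot: [0.0, 0.0, 1.0, 0.0]
force: [0.0, 0.4, 0.9]
opening: 0.0647
grip_force: 15.0
clock: 24.35
position: [0.5464, 0.0143, 0.2184]
ee_rot: [0.001, 0.0, 1.0, 0.0]
force: [-0.1, 0.1, -0.3]
opening: 0.093
grip_force: 0.0
bl px [258. 181.] n 401 pos [0.5421 0.0137] rms 0.0078 tool [ 3.1 -0.6] TCP [0.5455 0.0143 0.217 ] x [-1.     0.001  0.001]
```

View pics/w5.png

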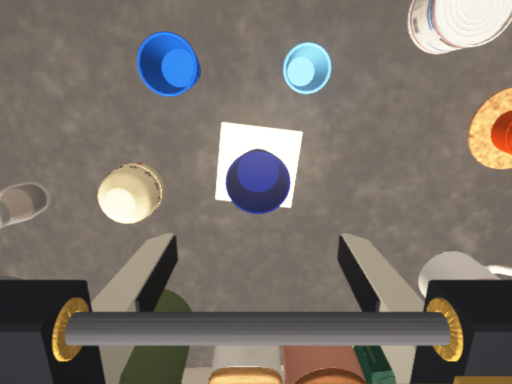

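The dark blue beaker stands on the tile with its rim at (258,181), exactly the pixel predicted for the tile centre. Next is the mid-blue one.

```bash
python3 -m inch '[[18,-14,0,0,0,0],[45,-34,0,0,0,0],[75,-56,0,0,0,0],[97,-74,0,0,0,0],[110,-83,0,0,0,0],[110,-83,0,0,0,0],[110,-83,0,0,0,0],[110,-83,0,0,0,0],[110,-83,0,0,0,0]]' 93 15
python3 - <<'E'
from h import *
for i in range(2): k,q=wrist("bm",(.4355,-.069))
# dark blue rim on the tile, from here
m=cv2.inRange(cv2.cvtColor(k[0],cv2.COLOR_RGB2HSV),(110,110,30),(130,255,190))
for c in cv2.findContours(m,cv2.RETR_EXTERNAL,cv2.CHAIN_APPROX_NONE)[0]:
    if cv2.contourArea(c)>800: print(c[:,0].mean(0),circ(c[:,0].astype(float),k,.075,.033))
E
```

```text
clock: 25.3
position: [0.4372, -0.0677, 0.2174]
ee_rot: [0.0, -0.001, 1.0, 0.0]
force: [-0.2, 0.6, -0.4]
opening: 0.0928
grip_force: 0.0
bm px [256. 179.] n 149 pos [ 0.4359 -0.0691] rms 0.0003 tool [ 1.2 -1.3] TCP [ 0.437  -0.0679  0.2175] x [-1.    -0.001 -0.   ]
bm px [257. 179.] n 148 pos [ 0.4358 -0.0691] rms 0.0003 tool [ 1.  -1.1] TCP [ 0.4368 -0.0681  0.2175] x [-1.    -0.001 -0.   ]
[326.94520548 279.60273973] (array([0.54680578, 0.01220322]), np.float64(0.006737913581453115))
[255.06338028 185.68309859] (array([ 0.41357368, -0.06440449]), np.float64(0.008523793605940699))
```

```bash
python3 -m inch '[[0,0,40,0,0,0],[0,0,80,0,0,0],[0,0,115,0,0,0],[0,0,145,0,0,0],[0,0,157,0,0,0],[0,0,164,0,0,0],[0,0,166,0,0,0],[0,0,166,0,0,0],[0,0,166,0,0,0]]' 80 15; python3 -m inch '[[0,0,0,0,0,0],[0,0,0,0,0,0],[0,0,0,0,0,0],[0,0,0,0,0,0],[0,0,0,0,0,0],[0,0,0,0,0,0],[0,0,0,0,0,0],[0,0,0,0,0,0]]' 40 15; python3 -m inch '[[0,0,-15,0,0,0],[0,0,-40,0,0,0],[0,0,-70,0,0,0],[0,0,-100,0,0,0],[0,0,-115,0,0,0],[0,0,-115,0,0,0],[0,0,-115,0,0,0]]'
```

```text
clock: 26.3
position: [0.4369, -0.0687, 0.0524]
ee_rot: [0.001, 0.0, 1.0, -0.0]
force: [0.1, 0.2, -0.9]
opening: 0.0803
grip_force: 0.0
clock: 27.1
position: [0.4363, -0.0686, 0.0518]
ee_rot: [0.0, 0.0, 1.0, 0.0]
force: [-1.4, 0.6, 2.9]
opening: 0.0535
grip_force: 15.0
clock: 27.8
position: [0.4356, -0.0686, 0.166]
ee_rot: [-0.001, 0.0, 1.0, 0.0]
force: [-0.4, 0.2, -0.9]
opening: 0.0539
grip_force: 15.0
```

Now across to the tile at (0.546, 0.014): tool x −110, y +83. Then down to TCP z 0.079.

```bash
python3 -m inch '[[-10,8,0,0,0,0],[-30,23,0,0,0,0],[-53,40,0,0,0,0],[-76,57,0,0,0,0],[-95,72,0,0,0,0],[-107,81,0,0,0,0],[-110,83,0,0,0,0],[-110,83,0,0,0,0],[-110,83,0,0,0,0],[-110,83,0,0,0,0],[-110,83,0,0,0,0]]'
python3 - <<'E'
from h import *
k=cam("wrist");save(k,"pics/w6.png");print(pose()[:3,3])
E
```

```text
clock: 28.9
position: [0.5457, 0.0135, 0.1667]
ee_rot: [-0.0, 0.001, 1.0, -0.0]
force: [-0.9, -0.8, -2.0]
opening: 0.0533
grip_force: 15.0
[0.54587297 0.01371243 0.16681905]
```

View pics/w6.png

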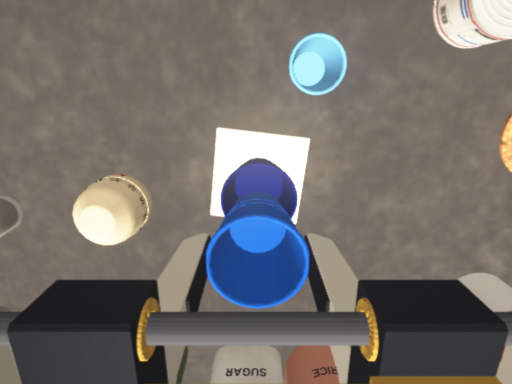

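The mid-blue beaker at (258,258) hangs upright above the dark blue one at (258,195). Lowering it.

```bash
python3 -m inch '[[0,0,15,0,0,0],[0,0,30,0,0,0],[0,0,43,0,0,0],[0,0,54,0,0,0],[0,0,64,0,0,0],[0,0,72,0,0,0],[0,0,78,0,0,0],[0,0,82,0,0,0],[0,0,84,0,0,0],[0,0,86,0,0,0],[0,0,87,0,0,0],[0,0,87,0,0,0]]'; python3 -m inch '[[0,0,0,0,0,0],[0,0,0,0,0,0],[0,0,0,0,0,0],[0,0,0,0,0,0],[0,0,0,0,0,0],[0,0,-15,0,0,0],[0,0,-40,0,0,0],[0,0,-80,0,0,0],[0,0,-120,0,0,0],[0,0,-138,0,0,0],[0,0,-138,0,0,0],[0,0,-138,0,0,0]]' 93 15
python3 - <<'E'
from h import *
k,q=wrist("bm",(.546,.014),.097);save(k,"pics/w7.png")
m=cv2.inRange(cv2.cvtColor(k[0],cv2.COLOR_RGB2HSV),(90,60,60),(118,255,255))
for c in cv2.findContours(m,cv2.RETR_EXTERNAL,cv2.CHAIN_APPROX_NONE)[0]:
    if cv2.contourArea(c)>300: print(c[:,0].mean(0),circ(c[:,0].astype(float),k,.07,.022))
E
```

```text
clock: 30.15
position: [0.5463, 0.0142, 0.0797]
ee_rot: [0.0, 0.0, 1.0, -0.0]
force: [-0.0, -0.2, -0.2]
opening: 0.0535
grip_force: 15.0
clock: 31.35
position: [0.5457, 0.0143, 0.217]
ee_rot: [-0.0, 0.0, 1.0, 0.0]
force: [0.7, -0.2, 0.0]
opening: 0.0928
grip_force: 0.0
bm px [258. 189.] n 220 pos [0.5459 0.0136] rms 0.0006 tool [-1.3 -0.7] TCP [0.5452 0.0143 0.2162] x [-1.     0.001  0.003]
[253.30136986 181.57990868] (array([0.56370638, 0.0131292 ]), np.float64(0.0034073784155067882))
[306.80985915  68.96478873] (array([0.43985119, 0.05932677]), np.float64(0.00022664732627345786))
```

View pics/w7.png

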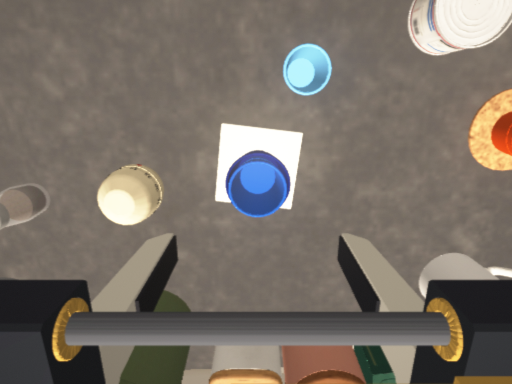

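The mid-blue beaker is nested and concentric at (258,185). Light blue, at (307,69), is next.

```bash
python3 -m inch '[[18,8,0,0,0,0],[45,19,0,0,0,0],[75,32,0,0,0,0],[97,41,0,0,0,0],[106,45,0,0,0,0],[106,45,0,0,0,0],[106,45,0,0,0,0],[106,45,0,0,0,0],[106,45,0,0,0,0]]' 80 15
python3 - <<'E'
from h import *
for i in range(2): k,q=wrist("bs",(.44,.059))
E
```

```text
clock: 32.3
position: [0.4412, 0.0587, 0.2175]
ee_rot: [0.0, 0.001, 1.0, -0.0]
force: [-0.2, 0.1, -0.0]
opening: 0.0798
grip_force: 0.0
bs px [258. 180.] n 122 pos [0.4393 0.0594] rms 0.0003 tool [1.7 0.6] TCP [0.441  0.0589 0.2175] x [-1.     0.002 -0.   ]
bs px [258. 180.] n 124 pos [0.4393 0.0595] rms 0.0004 tool [1.6 0.6] TCP [0.4408 0.059  0.2175] x [-1.     0.002 -0.   ]
```

```bash
python3 -m inch '[[1,0,40,0,0,0],[1,0,80,0,0,0],[1,0,115,0,0,0],[1,0,145,0,0,0],[1,0,157,0,0,0],[1,0,164,0,0,0],[1,0,165,0,0,0],[1,0,165,0,0,0],[1,0,165,0,0,0]]' 80 15; python3 -m inch '[[0,0,0,0,0,0],[0,0,0,0,0,0],[0,0,0,0,0,0],[0,0,0,0,0,0],[0,0,0,0,0,0],[0,0,0,0,0,0],[0,0,0,0,0,0],[0,0,0,0,0,0],[0,0,0,0,0,0]]' 30 15; python3 -m inch '[[0,0,-15,0,0,0],[0,0,-40,0,0,0],[0,0,-70,0,0,0],[0,0,-100,0,0,0],[0,0,-125,0,0,0],[0,0,-125,0,0,0],[0,0,-125,0,0,0]]'
```

```text
clock: 33.3
position: [0.44, 0.0594, 0.0535]
ee_rot: [0.001, 0.0, 1.0, 0.0]
force: [-0.9, 0.9, -0.0]
opening: 0.08
grip_force: 0.0
clock: 34.2
position: [0.4393, 0.0594, 0.0527]
ee_rot: [0.0, 0.0, 1.0, 0.0]
force: [0.5, 1.2, 0.6]
opening: 0.042
grip_force: 15.0
clock: 34.9
position: [0.4389, 0.0593, 0.1774]
ee_rot: [-0.0, 0.0, 1.0, 0.0]
force: [1.1, -1.0, -1.2]
opening: 0.0421
grip_force: 15.0
```

```bash
python3 -m inch '[[-10,-4,0,0,0,0],[-30,-13,0,0,0,0],[-53,-22,0,0,0,0],[-76,-32,0,0,0,0],[-95,-40,0,0,0,0],[-104,-44,0,0,0,0],[-107,-45,0,0,0,0],[-107,-45,0,0,0,0],[-107,-45,0,0,0,0],[-107,-45,0,0,0,0],[-107,-45,0,0,0,0]]'
python3 - <<'E'
from h import *
k=cam("wrist");save(k,"pics/w8.png");print(pose()[:3,3])
E
```

```text
clock: 36.0
position: [0.5458, 0.0147, 0.1778]
ee_rot: [-0.0, -0.0, 1.0, 0.0]
force: [0.5, -0.7, -1.7]
opening: 0.0418
grip_force: 15.0
[0.54587688 0.01460135 0.17787613]
```

View pics/w8.png

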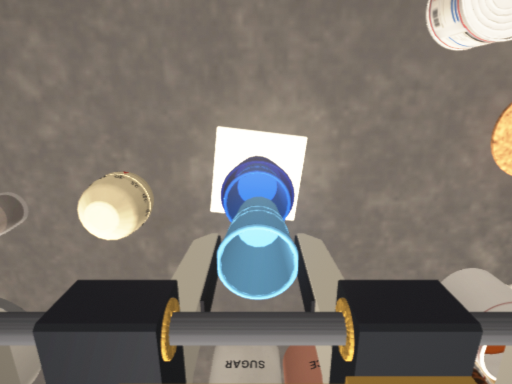

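The light blue beaker at (257,258) hangs upright above the stack at (258,190). Lowering it 76 mm.

```bash
python3 -m inch '[[0,0,15,0,0,0],[0,0,30,0,0,0],[0,0,43,0,0,0],[0,0,54,0,0,0],[0,0,62,0,0,0],[0,0,67,0,0,0],[0,0,71,0,0,0],[0,0,73,0,0,0],[0,0,75,0,0,0],[0,0,76,0,0,0],[0,0,76,0,0,0]]'; python3 -m inch '[[0,0,0,0,0,0],[0,0,0,0,0,0],[0,0,0,0,0,0],[0,0,0,0,0,0],[0,0,0,0,0,0],[0,0,-15,0,0,0],[0,0,-40,0,0,0],[0,0,-80,0,0,0],[0,0,-116,0,0,0],[0,0,-116,0,0,0],[0,0,-116,0,0,0]]' 93 15
python3 - <<'E'
from h import *
k,q=wrist("bs",(.546,.014),.119);s=cam("scene")
a=k[0][60:240,180:480];b=s[0][150:270,140:440]
save((np.vstack([cv2.resize(a,(500,300)),cv2.resize(b,(700,280))[:,:500]]),),"pics/w9.png")
E
```

```text
clock: 37.15
position: [0.5465, 0.0142, 0.1018]
ee_rot: [0.0, 0.0, 1.0, 0.0]
force: [0.5, -0.5, -0.8]
opening: 0.042
grip_force: 15.0
clock: 38.25
position: [0.5464, 0.0143, 0.2183]
ee_rot: [0.001, 0.0, 1.0, 0.0]
force: [-0.1, -0.6, -0.5]
opening: 0.0931
grip_force: 0.0
bs px [258. 195.] n 186 pos [0.5467 0.014 ] rms 0.0012 tool [-1.4 -0.4] TCP [0.5456 0.0143 0.2171] x [-1.     0.001  0.001]
```

View pics/w9.png

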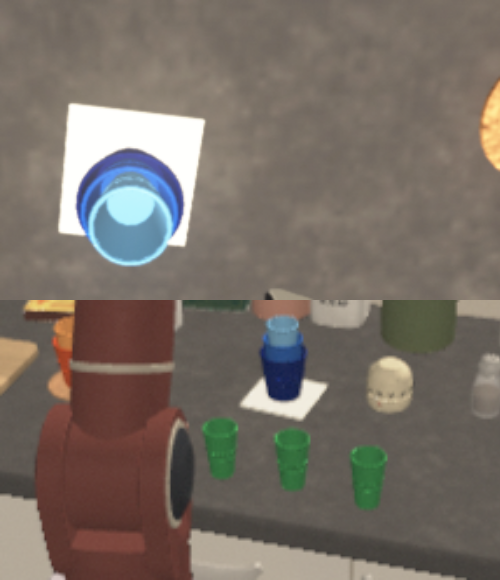

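Both stacks are upright and nested: the blue one on the tile (about 130,210 in the upper crop) and the orange pair on the coaster. The bystanders and greens haven't moved, and the arm is clear, so I'm handing in.

```bash
python3 -c "
from cell import r
print(r.close_job())"
```

```text
the job is handed in; nothing more can be done
None
```

I handed the job in at about 38 s: the three blue beakers are nested on the tile and the two orange on the coaster. In the last images all were upright and within about 2 mm of centre, and I saw no sign that anything else was disturbed; no verdict was returned.

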